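# Close the dust port with its bayonet cap

## Robot

A 7-joint arm with a two-finger parallel gripper is mounted at the origin on the work surface. World frame = base frame: x ahead of the robot, y to its left, z up, the work surface at z = 0. Lengths are in m, angles in rad, forces in N, time in s.
With the tool pointing down it reaches from about 0.4 to 0.925 m from the base axis. Payload 5.6 kg.
Tool frame: the origin (TCP) lies on the centre line of the jaws, within the pads' length; the fingertips stand 14 mm ahead of it and the grasp point (between the pads) lies 5 mm behind it; z points along the fingers, y is the line along which they close (so a half turn about z gives the same grasp; the last joint's range is limited). The gripper opens to 85 mm and grips with 20 to 120 N. Pads are 22 mm wide; open, the fingers measure 114 mm over their backs; the gripper's body (76 mm by 85 mm) begins 54 mm behind the grasp point. The pads swing forward as they close: fully open they stand 13 mm farther back than shut.
Start: joints at [-1.349, 0.468, -0.012, 1.603, 0.006, 1.071, -0.056], TCP at [0.17, 0.627, 0.245] pointing down, gripper open.
Joint ranges: [-2.53, 2.53], [-0.31, 2.02], [-1.57, 1.55], [0.28, 2.44], [-1.29, 4.43], [0.15, 1.84], [-2.92, 2.92]. Speed limits (rad/s): [2.57, 2.57, 3.14, 3.14, 3.14, 3.14, 3.14].

## Interface

Orientations are given as a unit quaternion [x, y, z, w].
In Python, from plant import env gives the robot as it stands.
- The arm moves only by the tool apply_moves, never from a script. Its argument "rows" is a list of rows, each a list of 3 entries, a list of its own where there are three numbers: the shift along the tool's x, y, z normalised to -1 to 1, where 1 is 80 mm, then the turn about the tool's z normalised to -1 to 1, where 1 is 120 degrees, then the closure, from -1 (fully open) to 1 (shut). In form: [[[x, y, z], turn, fingers], ...]. A call has 1 to 8 rows; each row is the pose to reach, as a shift and turn from the pose commanded when the call began, along the tool's axes at that moment; what a row does not reach only later rows make up. A row lasts 1/12 s, in which the tool goes at most 41.7 mm and 7.16 degrees, less where a joint would pass 70% of its speed; a pose out of reach is approached as far as the arm can. A call with a number of a shift or a turn outside -1 to 1 is refused whole. A call with a gripper value outside its range is refused whole. The fingers move at their own pace and stop on an object; "newtons" is the grip in N (left out, the last holds). Time passes only in rows, so rows that repeat a pose let the fingers close. It gives the time, the measured TCP pose, the force, the opening and the grip force at its end, in the units of the state.
- env.sense(): the state, without advancing time (a new reading comes with each control period).
- env.get_image(name): name is "scene" or "top" or "wrist"; returns a dict with "image" (400x640x3 uint8, red, green, blue), "z_map" (400x640 float32, m along the optical axis (not along the pixel's ray), 0 where there is no reading), "intrinsics" (3x3 intrinsics, pixels), "pose" (4x4, takes a point from camera to world coordinates). Camera axes: x right, y up, looking along -z (the intrinsics and any distortion apply to the point x, -y, -z); pixel columns grow to the right and rows downward; lengths in m; the calibration is good to about 2 mm. A picture is of the moment at which its call begins.
- env.hand_in(): hands the job in; it is judged then, once.
The state is a dict: "time": time; "joint_pos": joint angles; "dq": joint speeds; "tau": joint torques, N m; "ee_pos": TCP position; "orientation": TCP orientation; "wrist_force": force on the tool from outside, world axes, zero at the start; "ft_torque": the same for the moment, N m; "finger_gap": opening from 0.0 (shut) to 1.0 (fully open); "finger_force": force on a finger pad.
Only numpy, scipy, OpenCV 4.12 (cv2) and the standard library are available. Lean on these libraries where they do the work, as an engineer would, in place of code of your own. Each camera call takes 0.05 s, during which the arm holds its last target. There are 200 camera calls.

## Task

Close the open dust port with its black bayonet cap (the one with the straight grip bar and two lugs): set it in the collar, push it down gently against the spring, turn it a quarter turn clockwise seen from above until it pops up locked, and let go. Be gentle: never force the cap against the port with more than about 70 N (7 kg) in all, and leave the round-knobbed plug, the screwdriver, the mug and the spray can where they are.

Things in the scene. Friction and masses are not known exactly. Their poses are not given: they have to be found in the camera images.
- cap_center (a point): Bayonet cap: black plastic, loose, about 130 g, 59.5 mm high, standing on its foot. Point on its axis 30 mm above the foot, z up. From the foot up: spigot 40 mm across, 22.5 mm high, its lowest 6 mm tapered to a 30 mm foot; disc 68 mm across from 22.5 to 29.5 mm; on it the grip bar. A half turn about z gives the same cap.
- cap_bar (a point): Centre of the cap's grip bar, on the axis 44.5 mm above the foot; same axes. Upright flat bar 56 mm long along x, 14 mm thick along y, 30 mm high (29.5 to 59.5 mm above the foot). To be pinched from above across its thickness (along y).
- cap_lugs (a point): Point on the cap's axis level with the undersides of its two steel lugs, 9 mm above the foot (21 mm below cap_center); same axes. The lugs stick out of the spigot under the disc along +x and -x, in line with the grip bar: 10 mm wide, 4 mm high, reaching 28.5 mm from the axis. They are hidden under the disc from above.
- port_mouth (a point): Dust port, fixed: grey inlet box with an upright round pipe, 86 mm outside, 49 mm tall, on its top. Point: centre of the top face of the bare steel bayonet collar in the pipe's end, 115 mm above the bench; z up, axes of the box. The collar's bore is 44 mm wide; its top flange is 6 mm thick.
- port_box (a point): Centre of the inlet box's underside, on the bench, 115 mm under port_mouth, same axes. Box 120 x 120 x 66 mm on a 150 x 100 mm foot plate; a hose stub sticks out 112 mm from the centre on the +x side.
- collar_notches (a point): Centre of the collar's two opposite notches, 14.4 mm wide, open from above, that let the lugs in. They lie about along +x and -x of this frame, but the collar is clamped up to 0.3 rad off either way, unmeasured: see it from above, or rest the lugs lightly on the collar (a few N) and turn the cap until they drop in (needs about 4 deg). 1 mm below the collar's face.
- collar_track (a point): Height of the lugs' undersides at which the cap can be turned: 11.8 mm below the collar's face (10 to 13.5 mm will do; at 13.5 the disc meets the collar). The lugs then pass under the flange. From the notches the cap turns only clockwise seen from above, 90 deg (up to 6 deg more) to a solid stop; the other way is blocked.
- collar_lock (a point): Height of the lugs' undersides when locked: 7 mm below the collar's face. At the stop, 90 deg clockwise from the notches, the flange has pockets 3 mm deep and 14.4 mm wide in its underside: let up, the cap is pushed up 3 mm into them by the spring and can no longer turn.
- spring_plate (a point): Top of the sprung plate in the bore as it rests, 10 mm below the collar's face. It meets the cap's foot when the lugs are 1 mm below the face and pushes up: 2 N there, 5.6 N at the locked height, about 8.5 N at the turning height (0.6 N per mm). It moves up to 16 mm.
- plain_plug_center (a point): Bystander: loose black round plug with a round knob (24 mm) and no lugs, 62 mm in diameter, 50 mm high; point on its axis, 25 mm up. Not to be used.
- screwdriver: Bystander: loose screwdriver with red handle, 190 mm long, lying on the bench about along x.
- mug: Bystander: glass mug, 76 mm in diameter, 90 mm high; origin at its underside.
- spray_can: Bystander: blue spray can, 64 mm in diameter, 170 mm high; origin at its underside.
Not all that is in view belongs to the job. Leave any red or yellow look-alike of the part that bears cap_center alone.

How it is judged:
By the outcome, as a careful person would: the job done as asked, in the order asked, and still so for the second after the job is handed in, with the robot touching nothing.
It also fails if it takes over 72 s, if anything falls off the work surface, if the arm or the gripper's body presses on something with over 40 N, if the wrist force passes 120 N, or if a joint passes its speed limit or range.

## Working session

There is one attempt and no reset: what is moved stays moved. The work goes in short steps, Python scripts to look and compute and a tool call to move; the robot and the scene stay as the last step left them, time stands still between calls to the robot, and variables do not carry over. Pictures are saved under pics/ and viewed, at most 10 in all, crops included, and the job is handed in when it is done.

Besides the shell and the picture viewer there is one more tool, called by a JSON object that holds its "method" and its "body", one argument or row to a line. apply_moves: Moves the arm, as the interface text tells. Scaled input: -1 to 1 covers 80 mm each way for a shift and 120 degrees each way for a turn. Its arguments: {"type":"object","properties":{"rows":{"type":"array","items":{"type":"array"}},"newtons":{"type":"number"}},"required":["rows"]}

```bash
mkdir -p pics; ls; cat > h.py <<'E'
import numpy as np, cv2
from plant import env
def shot(n):
    d=env.get_image(n); return d
def save(img,p): cv2.imwrite('pics/'+p,cv2.cvtColor(img,cv2.COLOR_RGB2BGR))
def ray(d,u,v):
    K=d['intrinsics'];P=d['pose']
    c=np.array([(u-K[0,2])/K[0,0],-(v-K[1,2])/K[1,1],-1.0])
    return P[:3,3],P[:3,:3]@c
def onz(d,u,v,z):
    o,r=ray(d,u,v); return o+r*(z-o[2])/r[2]
def cloud(d):
    K=d['intrinsics'];P=d['pose'];z=d['z_map']
    v,u=np.mgrid[:z.shape[0],:z.shape[1]]
    c=np.stack([(u-K[0,2])/K[0,0]*z,-(v-K[1,2])/K[1,1]*z,-z],-1)
    w=c@P[:3,:3].T+P[:3,3]; w[z==0]=np.nan
    return w
E
python3 - <<'E'
from h import *
s=env.sense(); print({k:np.round(v,3) for k,v in s.items()})
for n in('scene','top'):
    d=shot(n); save(d['image'],n+'1.png'); print(n,d['pose'].round(3).tolist(),d['intrinsics'].round(1).tolist()); np.savez(n+'1.npz',**{k:d[k] for k in d})
E
```

```text
pics
{'time': np.float64(0.0), 'joint_pos': array([-1.349,  0.468, -0.012,  1.604,  0.006,  1.071, -0.056]), 'dq': array([ 0.   , -0.002, -0.002,  0.001,  0.   , -0.   ,  0.   ]), 'tau': array([ 0.000e+00, -5.324e+01,  2.200e-02, -2.513e+01,  1.100e-02,
        8.000e-03,  0.000e+00]), 'ee_pos': array([0.17 , 0.627, 0.244]), 'orientation': array([ 0.132,  0.991, -0.001, -0.   ]), 'wrist_force': array([-0.888,  0.01 ,  0.174]), 'ft_torque': array([ 0.026, -0.018, -0.005]), 'finger_force': np.float64(0.0), 'finger_gap': np.float64(1.001)}
scene [[-0.22, -0.719, 0.66, 1.204], [0.975, -0.174, 0.135, 0.161], [0.018, 0.673, 0.739, 0.924], [0.0, 0.0, 0.0, 1.0]] [[388.0, 0.0, 313.4], [0.0, 388.0, 206.7], [0.0, 0.0, 1.0]]
top [[-0.025, 0.996, -0.085, 0.372], [-0.999, -0.027, -0.02, -0.003], [-0.022, 0.085, 0.996, 1.424], [0.0, 0.0, 0.0, 1.0]] [[496.4, 0.0, 317.9], [0.0, 496.4, 193.6], [0.0, 0.0, 1.0]]
```

View pics/scene1.png

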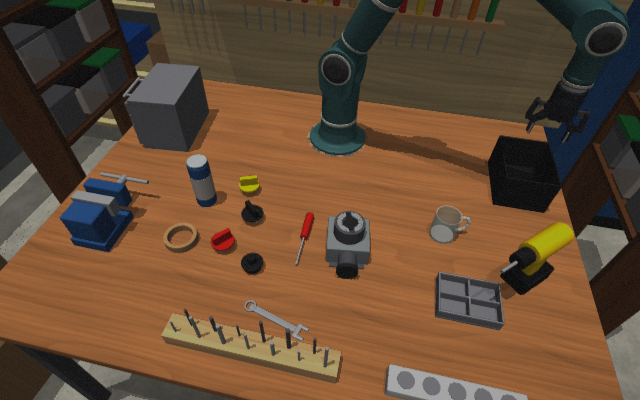

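View pics/top1.png

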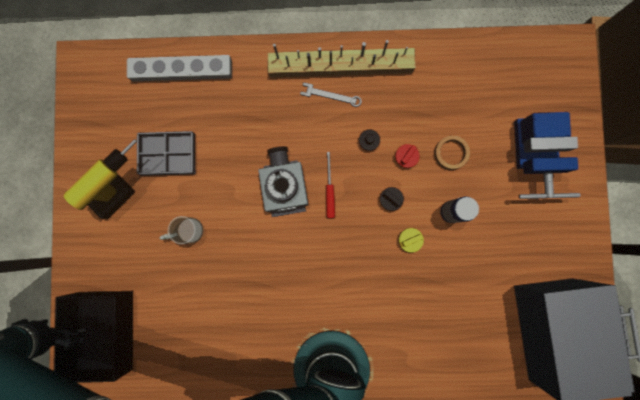

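The top view has four look-alikes: a black cap with a straight bar at (391,199), a black round-knobbed plug at (369,140), a red cap at (407,156) and a yellow cap at (411,240). I choose the black one at (391,199). The port is at (282,185). Next is a close crop to check the choice.

```bash
python3 - <<'E'
from h import *
d=dict(np.load('top1.npz')); im=d['image']
a=cv2.resize(im[170:230,360:420],(400,400),interpolation=cv2.INTER_CUBIC); b=cv2.resize(im[155:215,252:312],(400,400),interpolation=cv2.INTER_CUBIC)
save(np.hstack([a,b]),'crop1.png')
# cap: dark blob
g=im.max(2).astype(int)
w=cloud(d)
m=np.zeros(g.shape,np.uint8); m[170:230,360:420]=(g[170:230,360:420]<75)
c=max(cv2.findContours(m,0,1)[0],key=cv2.contourArea); (u,v),r=cv2.minEnclosingCircle(c); print('cap blob',u,v,r,onz(d,u,v,.035).round(4))
s=w[170:230,360:420].reshape(-1,3); t=s[s[:,2]>.05]; print('cap high pts',len(t),t.mean(0).round(4)); 
if len(t)>5:
    e=np.linalg.eigh(np.cov(t[:,:2].T)); print(e[0],np.degrees(np.arctan2(e[1][1,1],e[1][0,1])))
s=w[155:215,252:312].reshape(-1,3); t=s[(s[:,2]>.108)&(s[:,2]<.125)]; print('port ring',len(t),np.nanmedian(t,0),(t.min(0)+t.max(0))/2, t.max(0)-t.min(0))
E
```

```text
cap blob 390.6330871582031 198.7410125732422 11.850505828857422 [ 0.4706 -0.1783  0.035 ]
cap high pts 108 [ 0.4715 -0.1804  0.0584]
[1.80359434e-05 2.51873869e-04] 49.40079841595065
port ring 505 [0.5106962  0.12343387 0.11316962] [0.51123051 0.1223268  0.11495475] [0.08393745 0.08322568 0.0138589 ]
```

View pics/crop1.png

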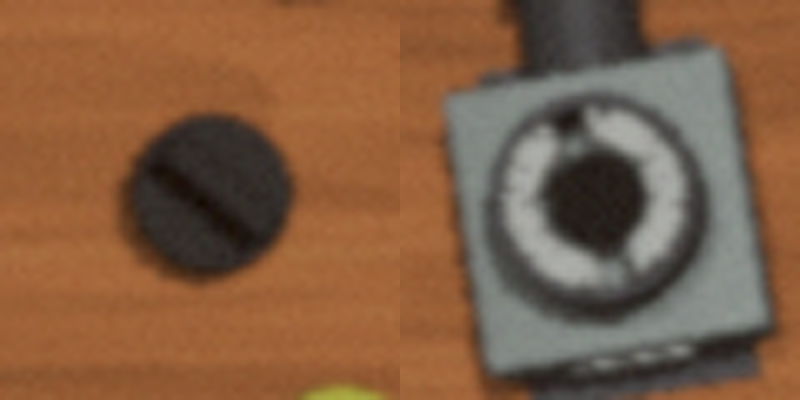

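The crop confirms it: a black cap with a straight bar, the bar running upper-left to lower-right (about 49° yaw). In the port, the collar notches sit at crop (570,120) and (618,275), about 17° yaw. I'll travel by way of the port to look at it with the wrist camera.

{"method": "apply_moves", "body": {
  "rows": [
    [[-0.48, -0.41, 0], 0, -1],
    [[-0.96, -0.83, 0], 0, -1],
    [[-0.96, -0.83, 0], 0, -1],
    [[-0.96, -0.83, 0], 0, -1]
  ]
}}

```text
time: 0.43
ee_pos: [0.2312, 0.5388, 0.245]
orientation: [0.136, 0.991, -0.001, 0.001]
wrist_force: [-0.8, -0.5, 0.4]
finger_gap: 0.995
finger_force: 0.0
```

{"method": "apply_moves", "body": {
  "rows": [
    [[-0.48, -0.41, 0], 0, -1],
    [[-0.96, -0.83, 0], 0, -1],
    [[-0.96, -0.83, 0], 0, -1],
    [[-0.96, -0.83, 0], 0, -1]
  ]
}}

```text
time: 0.77
ee_pos: [0.2868, 0.4553, 0.2452]
orientation: [0.135, 0.991, -0.001, 0.001]
wrist_force: [0.1, 0.1, -0.3]
finger_gap: 0.995
finger_force: 0.0
```

{"method": "apply_moves", "body": {
  "rows": [
    [[-0.48, -0.41, 0], 0, -1],
    [[-0.96, -0.83, 0], 0, -1],
    [[-0.96, -0.83, 0], 0, -1],
    [[-0.96, -0.83, 0], 0, -1]
  ]
}}

```text
time: 1.1
ee_pos: [0.3428, 0.3719, 0.2453]
orientation: [0.135, 0.991, -0.001, 0.0]
wrist_force: [-0.4, 0.9, -0.1]
finger_gap: 1.005
finger_force: 0.0
```

{"method": "apply_moves", "body": {
  "rows": [
    [[-0.48, -0.41, 0], 0, -1],
    [[-0.96, -0.83, 0], 0, -1],
    [[-0.96, -0.83, 0], 0, -1],
    [[-0.96, -0.83, 0], 0, -1]
  ]
}}

```text
time: 1.43
ee_pos: [0.3992, 0.2884, 0.2454]
orientation: [0.135, 0.991, -0.0, 0.001]
wrist_force: [0.4, 0.8, -0.6]
finger_gap: 0.999
finger_force: 0.0
```

{"method": "apply_moves", "body": {
  "rows": [
    [[-0.48, -0.41, 0], 0, -1],
    [[-0.96, -0.83, 0], 0, -1],
    [[-0.96, -0.83, 0], 0, -1],
    [[-0.96, -0.83, 0], 0, -1]
  ]
}}

```text
time: 1.77
ee_pos: [0.4559, 0.2047, 0.2454]
orientation: [0.134, 0.991, -0.0, 0.001]
wrist_force: [0.2, 0.9, 0.6]
finger_gap: 0.998
finger_force: 0.0
```

```bash
python3 - <<'E'
from h import *
s=env.sense(); print(s['joint_pos'].round(3))
d=shot('wrist'); save(d['image'],'w1.png'); np.savez('w1.npz',**d); print(d['pose'].round(3).tolist(),d['intrinsics'].round(1).tolist())
w=cloud(d); t=w[(w[...,2]>.108)&(w[...,2]<.125)&(np.hypot(w[...,0]-.51,w[...,1]-.123)<.07)]
print(len(t)); print(t.min(0),t.max(0))
E
```

```text
[-0.684  0.21   0.223  1.977 -0.055  0.959  0.867]
[[0.266, -0.928, -0.262, 0.388], [0.964, 0.256, 0.072, 0.223], [0.0, -0.272, 0.962, 0.374], [0.0, 0.0, 0.0, 1.0]] [[296.0, 0.0, 322.3], [0.0, 296.0, 206.6], [0.0, 0.0, 1.0]]
2844
[0.46677205 0.08653239 0.10803602] [0.55192694 0.16486936 0.11674917]
```

View pics/w1.png

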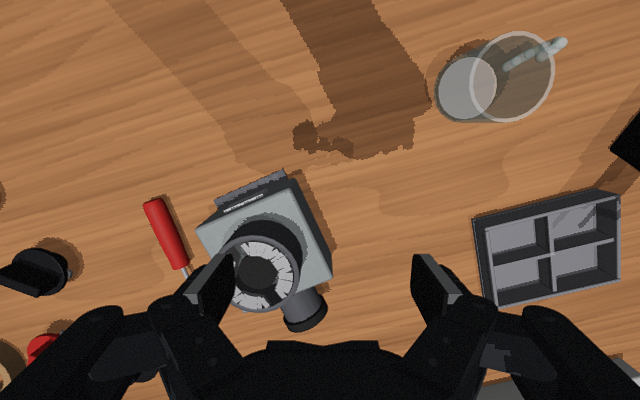

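The port is at (262,273), partly hidden by the left finger. One more move puts it in mid-image. Mug, screwdriver and tray are as expected.

{"method": "apply_moves", "body": {
  "rows": [
    [[-0.48, -0.41, 0], 0, -1],
    [[-0.94, -0.81, 0], 0, -1],
    [[-0.94, -0.81, 0], 0, -1],
    [[-0.94, -0.81, 0], 0, -1]
  ]
}}

```text
time: 2.15
ee_pos: [0.511, 0.1233, 0.2452]
orientation: [0.133, 0.991, -0.0, 0.001]
wrist_force: [-0.7, 0.1, 0.3]
finger_gap: 0.998
finger_force: 0.0
```

```bash
python3 - <<'E'
from h import *
d=shot('wrist'); im=d['image']; np.savez('w2.npz',**d)
K=d['intrinsics'];P=d['pose']
# rectified top-down view at z=.115 around port, 0.25mm/px
c0=np.array([.511,.123]); h=.05
def px(p):
    q=P[:3,:3].T@(np.array(p)-P[:3,3]); return [K[0,0]*q[0]/-q[2]+K[0,2],K[1,1]*-q[1]/-q[2]+K[1,2]]
S=np.float32([px([c0[0]+a,c0[1]+b,.115]) for a,b in((h,h),(h,-h),(-h,h),(-h,-h))])
H=cv2.getPerspectiveTransform(S,np.float32([[0,0],[400,0],[0,400],[400,400]]))
r=cv2.warpPerspective(im,H,(400,400)); save(np.hstack([r,im[40:400:,120:520]] if 0 else [r]),'port2.png')
g=r.min(2); m=cv2.morphologyEx((g>150).astype(np.uint8),cv2.MORPH_OPEN,np.ones((3,3)))
ys,xs=np.nonzero(m); print('bright',len(xs)); 
(u,v),rad=cv2.minEnclosingCircle(np.stack([xs,ys],1).astype(np.float32)); print('ring',u,v,rad*.25,'world',c0+h-np.array([v,u])*.00025)
# notch angles: brightness along circle r=26.5mm (world yaw)
an=np.arange(0,360,4); 
for R in (25,):
    print([int(g[int(v-R*4*np.cos(np.radians(a))),int(u-R*4*np.sin(np.radians(a)))]) for a in an])
E
```

```text
bright 19190
ring 231.12677001953125 211.80604553222656 42.840606689453125 world [0.50804849 0.11521831]
[171, 178, 173, 77, 32, 27, 36, 60, 73, 76, 74, 73, 117, 126, 128, 89, 115, 98, 87, 72, 46, 62, 48, 43, 34, 32, 33, 30, 31, 21, 24, 32, 53, 63, 73, 87, 89, 87, 130, 122, 87, 89, 72, 70, 117, 72, 73, 73, 74, 53, 48, 85, 86, 85, 85, 76, 138, 175, 173, 173, 173, 173, 172, 173, 172, 173, 148, 170, 177, 178, 169, 178, 178, 177, 175, 177, 178, 180, 134, 179, 179, 179, 177, 178, 177, 178, 178, 178, 178, 178]
```

View pics/port2.png

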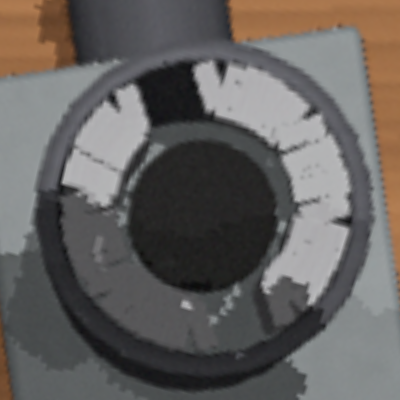

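The rectified port view puts the collar centre near (206,208), which is about (0.5095, 0.122). The notch is at (173,93), about 16° yaw. Now on to the cap.

{"method": "apply_moves", "body": {
  "rows": [
    [[-0.07, -0.48, 0], 0, -1],
    [[-0.13, -0.95, 0], 0, -1],
    [[-0.13, -0.95, 0], 0, -1]
  ]
}}

```text
time: 2.45
ee_pos: [0.4981, 0.0446, 0.2451]
orientation: [0.134, 0.991, -0.001, -0.001]
wrist_force: [0.2, -0.5, 0.2]
finger_gap: 1.001
finger_force: 0.0
```

{"method": "apply_moves", "body": {
  "rows": [
    [[-0.07, -0.48, 0], 0, -1],
    [[-0.13, -0.95, 0], 0, -1],
    [[-0.13, -0.95, 0], 0, -1]
  ]
}}

```text
time: 2.7
ee_pos: [0.4886, -0.0315, 0.2454]
orientation: [0.134, 0.991, -0.001, -0.0]
wrist_force: [-1.0, 0.2, 0.0]
finger_gap: 0.996
finger_force: 0.0
```

{"method": "apply_moves", "body": {
  "rows": [
    [[-0.07, -0.48, 0], 0, -1],
    [[-0.13, -0.95, 0], 0, -1],
    [[-0.13, -0.95, 0], 0, -1]
  ]
}}

```text
time: 2.95
ee_pos: [0.4791, -0.1078, 0.2456]
orientation: [0.135, 0.991, -0.001, 0.0]
wrist_force: [0.1, 0.3, 0.4]
finger_gap: 0.999
finger_force: 0.0
```

{"method": "apply_moves", "body": {
  "rows": [
    [[-0.07, -0.48, 0], 0, -1],
    [[-0.13, -0.95, 0], 0, -1],
    [[-0.13, -0.95, 0], 0, -1]
  ]
}}

```text
time: 3.2
ee_pos: [0.4695, -0.1841, 0.2457]
orientation: [0.135, 0.991, -0.001, 0.001]
wrist_force: [-0.0, 0.1, -0.1]
finger_gap: 1.001
finger_force: 0.0
```

{"method": "apply_moves", "body": {
  "rows": [
    [[0, 0, 0.1], -0.06, -1],
    [[0, 0, 0.2], -0.12, -1],
    [[0, 0, 0.3], -0.18, -1],
    [[0, 0, 0.4], -0.24, -1],
    [[0, 0, 0.5], -0.3, -1],
    [[0, 0, 0.6], -0.36, -1],
    [[0, 0, 0.6], -0.42, -1],
    [[0, 0, 0.6], -0.45, -1]
  ]
}}

```text
time: 3.87
ee_pos: [0.4708, -0.1764, 0.1965]
orientation: [-0.337, 0.942, 0.001, -0.0]
wrist_force: [-0.4, -0.1, 0.7]
finger_gap: 0.999
finger_force: 0.0
```

```bash
python3 - <<'E'
from h import *
s=env.sense(); print(s['joint_pos'].round(3),s['ee_pos'].round(4),s['orientation'].round(3))
d=shot('wrist'); im=d['image']; np.savez('w3.npz',**d); save(im,'w3.png')
w=cloud(d); k=np.hypot(w[...,0]-.4715,w[...,1]+.1804)<.05
t=w[k&(w[...,2]>.05)&(w[...,2]<.07)]; print(len(t),t.mean(0).round(4),((t.min(0)+t.max(0))/2).round(4))
(c,sz,a)=cv2.minAreaRect((t[:,:2]*1e3).astype(np.float32)); print('rect mm',c,sz,a)
e=np.linalg.eigh(np.cov(t[:,:2].T)); print(e[0]**.5,np.degrees(np.arctan2(e[1][1,1],e[1][0,1])))
E
```

```text
[ 0.042  0.283  0.295  2.019 -0.11   0.856  2.656] [ 0.4708 -0.1764  0.1965] [-0.337  0.942  0.001 -0.   ]
903 [ 0.4688 -0.1827  0.0594] [ 0.4698 -0.1817  0.0565]
rect mm (469.905517578125, -181.74501037597656) (56.00912094116211, 14.06603717803955) 49.514488220214844
[0.004049   0.01622476] 49.5411983437101
```

View pics/w3.png

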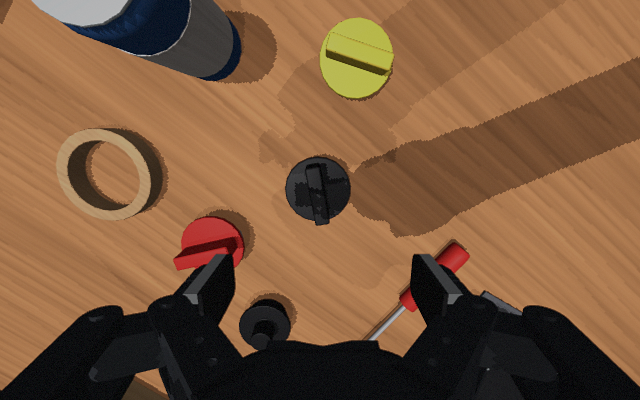

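The wrist view shows the black barred cap at (318,188), with red at (212,247), yellow at (357,58) and the round plug at (265,322) all clear. The bar measures 56.0 × 14.1 mm, centre (0.4699, -0.1817), yaw 49.5°.

{"method": "apply_moves", "body": {
  "rows": [
    [[0, 0, 0.4], -0.06, -1],
    [[0, 0, 0.8], -0.084, -1],
    [[0, 0, 1], -0.084, -1],
    [[0, 0, 1], -0.084, -1],
    [[0, 0, 1], -0.084, -1]
  ]
}}

```text
time: 4.33
ee_pos: [0.4703, -0.1781, 0.1169]
orientation: [-0.414, 0.91, 0.001, -0.0]
wrist_force: [-0.0, -0.0, 0.3]
finger_gap: 0.997
finger_force: 0.0
```

```bash
cat >> h.py <<'E'
def tool():
    from scipy.spatial.transform import Rotation as R
    s=env.sense(); M=R.from_quat(s['orientation']).as_matrix(); return s,M
def rel(target,yaw):
    "shift in tool units and turn units from measured pose to target point / tool-x yaw deg"
    s,M=tool(); y=np.degrees(np.arctan2(M[1,0],M[0,0])); dy=(yaw-y+180)%360-180
    print('pos',s['ee_pos'].round(4),'yaw',y.round(2),'tilt',M[:,2].round(4),'j',s['joint_pos'].round(3),'F',s['wrist_force'].round(1),'T',s['ft_torque'].round(2))
    print('shift',(M.T@(np.array(target)-s['ee_pos'])/.08).round(3),'turn',round(-dy/120,4))
E
python3 -c "
from h import *
rel([.4699,-.1817,.048],229.5)"
```

```text
pos [ 0.4703 -0.1781  0.1169] yaw -131.05 tilt [-0.0015  0.0012 -1.    ] j [ 0.106  0.409  0.23   2.069 -0.146  0.68   2.856] F [-0.  -0.   0.3] T [ 0.02 -0.05  0.02]
shift [ 0.037 -0.027  0.861] turn -0.0046
```

{"method": "apply_moves", "body": {
  "rows": [
    [[0.037, -0.027, 0.1], -0.005, -1],
    [[0.037, -0.027, 0.4], -0.005, -1],
    [[0.037, -0.027, 0.6], -0.005, -1],
    [[0.037, -0.027, 0.6], -0.005, -1],
    [[0.037, -0.027, 0.6], -0.005, -1]
  ]
}}

```text
time: 4.75
ee_pos: [0.4701, -0.1838, 0.0697]
orientation: [-0.419, 0.908, -0.0, 0.0]
wrist_force: [-0.3, -0.4, -0.4]
finger_gap: 0.996
finger_force: 0.0
```

```bash
python3 -c "
from h import *
rel([.4699,-.1817,.048],229.5)"
```

```text
pos [ 0.4701 -0.1838  0.0697] yaw -130.51 tilt [ 4.e-04  1.e-04 -1.e+00] j [ 0.164  0.494  0.174  2.082 -0.151  0.577  2.879] F [-0.3 -0.4 -0.4] T [ 0.02 -0.04  0.05]
shift [-0.018  0.019  0.272] turn -0.0
```

{"method": "apply_moves", "body": {
  "rows": [
    [[-0.018, 0.019, 0.2], 0, -1],
    [[-0.018, 0.019, 0.27], 0, -1],
    [[-0.018, 0.019, 0.27], 0, -1],
    [[-0.018, 0.019, 0.27], 0, 0.2],
    [[-0.018, 0.019, 0.27], 0, 0.5],
    [[-0.018, 0.019, 0.27], 0, 0.6],
    [[-0.018, 0.019, 0.27], 0, 1],
    [[-0.018, 0.019, 0.27], 0, 1]
  ],
  "newtons": 40
}}

```text
time: 5.42
ee_pos: [0.4698, -0.1818, 0.0481]
orientation: [-0.419, 0.908, -0.0, 0.0]
wrist_force: [-0.4, 0.9, -0.1]
finger_gap: 0.299
finger_force: 0.0
```

{"method": "apply_moves", "body": {
  "rows": [
    [[0, 0, 0], 0, 1],
    [[0, 0, 0], 0, 1],
    [[0, 0, 0], 0, 1],
    [[0, 0, 0], 0, 1]
  ],
  "newtons": 70
}}

```text
time: 5.75
ee_pos: [0.4697, -0.1818, 0.0479]
orientation: [-0.419, 0.908, -0.0, 0.0]
wrist_force: [0.2, -0.7, 2.8]
finger_gap: 0.15
finger_force: 70.1
```

```bash
python3 -c "
from h import *
rel([.4699,-.1817,.048],229.5); s=env.sense(); print(s['finger_gap'],s['finger_force'])"
```

```text
pos [ 0.4697 -0.1818  0.0479] yaw -130.5 tilt [ 5.e-04 -1.e-04 -1.e+00] j [ 0.174  0.533  0.157  2.089 -0.158  0.53   2.882] F [ 0.2 -0.7  2.8] T [ 0.   -0.01 -0.02]
shift [-0.002 -0.001 -0.001] turn 0.0
0.15024276158788846 70.09971857070923
```

{"method": "apply_moves", "body": {
  "rows": [
    [[0, 0, -0.3], 0, 1],
    [[0, 0, -0.7], 0.05, 1],
    [[0, 0, -1], 0.11, 1],
    [[0, 0, -1], 0.17, 1],
    [[0, 0, -1], 0.22, 1],
    [[0, 0, -1], 0.28, 1],
    [[0, 0, -1], 0.28, 1]
  ]
}}

```text
time: 6.33
ee_pos: [0.4691, -0.1814, 0.1275]
orientation: [-0.137, 0.991, 0.0, -0.0]
wrist_force: [-0.6, 0.3, -1.0]
finger_gap: 0.152
finger_force: 69.5
```

{"method": "apply_moves", "body": {
  "rows": [
    [[0, 0, -0.3], 0, 1],
    [[0, 0, -0.7], 0, 1],
    [[0, 0, -1], 0, 1],
    [[0, 0, -1], 0, 1]
  ]
}}

```text
time: 6.67
ee_pos: [0.4719, -0.1827, 0.2118]
orientation: [-0.14, 0.99, -0.001, 0.004]
wrist_force: [1.2, -0.1, -0.7]
finger_gap: 0.149
finger_force: 69.5
```

```bash
python3 -c "
from h import *
rel([.5095,.122,.205],196); s=env.sense(); print(s['finger_gap'],s['finger_force'])"
```

```text
pos [ 0.4719 -0.1827  0.2118] yaw -163.9 tilt [ 0.0076 -0.0018 -1.    ] j [-0.026  0.266  0.386  2.009 -0.13   0.881  2.282] F [ 1.2 -0.1 -0.7] T [-0.06 -0.07 -0.04]
shift [-1.507  3.53   0.082] turn 0.0008
0.14864155195433473 69.540696144104
```

{"method": "apply_moves", "body": {
  "rows": [
    [[-0.13, 0.3, 0], 0, 1],
    [[-0.26, 0.6, 0], 0, 1],
    [[-0.37, 0.88, 0], 0, 1]
  ]
}}

```text
time: 6.92
ee_pos: [0.4782, -0.1048, 0.2069]
orientation: [-0.14, 0.99, 0.0, -0.0]
wrist_force: [0.5, 0.6, -1.4]
finger_gap: 0.152
finger_force: 69.4
```

{"method": "apply_moves", "body": {
  "rows": [
    [[-0.15, 0.35, 0], 0, 1],
    [[-0.3, 0.7, 0], 0, 1],
    [[-0.37, 0.88, 0], 0, 1]
  ]
}}

```text
time: 7.17
ee_pos: [0.4875, -0.0261, 0.2067]
orientation: [-0.142, 0.99, 0.001, -0.001]
wrist_force: [0.7, 0.3, -1.5]
finger_gap: 0.147
finger_force: 69.4
```

{"method": "apply_moves", "body": {
  "rows": [
    [[-0.15, 0.35, 0], 0, 1],
    [[-0.3, 0.7, 0], 0, 1],
    [[-0.37, 0.88, 0], 0, 1]
  ]
}}

```text
time: 7.42
ee_pos: [0.4966, 0.0496, 0.2067]
orientation: [-0.142, 0.99, 0.001, -0.001]
wrist_force: [-0.2, -0.8, -1.7]
finger_gap: 0.147
finger_force: 69.4
```

{"method": "apply_moves", "body": {
  "rows": [
    [[-0.15, 0.35, 0], 0, 1],
    [[-0.3, 0.7, 0], 0, 1],
    [[-0.37, 0.88, 0], 0, 1],
    [[-0.37, 0.88, 0], 0, 1],
    [[-0.37, 0.88, 0], 0, 1],
    [[-0.37, 0.88, 0], 0, 1]
  ]
}}

```text
time: 7.92
ee_pos: [0.5057, 0.1203, 0.2069]
orientation: [-0.139, 0.99, -0.0, -0.001]
wrist_force: [0.1, -0.1, -2.4]
finger_gap: 0.151
finger_force: 69.4
```

```bash
python3 - <<'E'
from h import *
rel([.5095,.122,.178],196); s=env.sense(); print(s['finger_gap'],s['finger_force'])
for n in('top','wrist'):
    d=shot(n); np.savez(n+'4.npz',**d); save(d['image'],n+'4.png')
w=cloud(d); t=w[(w[...,2]>.108)&(w[...,2]<.122)&(np.hypot(w[...,0]-.51,w[...,1]-.122)<.06)]
print(len(t),t.min(0) if len(t) else 0,t.max(0) if len(t) else 0)
E
```

```text
pos [0.5057 0.1203 0.2069] yaw -164.07 tilt [-0.0014 -0.0012 -1.    ] j [-0.488  0.295  0.225  1.968 -0.083  0.889  1.629] F [ 0.1 -0.1 -2.4] T [-0.04 -0.01  0.02]
shift [-0.052  0.007  0.361] turn -0.0006
0.15098016558293512 69.42484974861145
2300 [0.46669387 0.07924583 0.1080551 ] [0.52174314 0.16288823 0.11670623]
```

View pics/wrist4.png

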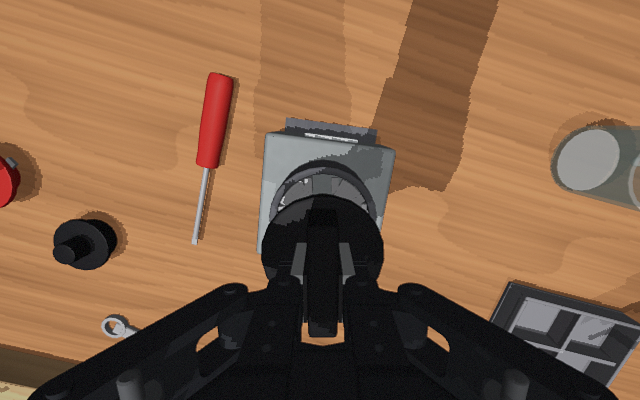

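The wrist view shows the cap held squarely above the port; the collar's near rim shows at (322,180) and the bystanders haven't moved. The pipe rim in depth gives centre (0.5097, 0.1215).

{"method": "apply_moves", "body": {
  "rows": [
    [[-0.052, 0.007, 0.15], 0, 1],
    [[-0.052, 0.007, 0.3], 0, 1],
    [[-0.052, 0.007, 0.4], 0, 1],
    [[-0.052, 0.007, 0.4], 0, 1],
    [[-0.052, 0.007, 0.4], 0, 1],
    [[-0.052, 0.007, 0.4], 0, 1]
  ]
}}

```text
time: 8.52
ee_pos: [0.5103, 0.1231, 0.1758]
orientation: [-0.138, 0.99, -0.0, 0.0]
wrist_force: [-0.2, 0.4, -0.4]
finger_gap: 0.145
finger_force: 69.4
```

```bash
python3 -c "
from h import *
rel([.5097,.1216,.157],196)"
```

```text
pos [0.5103 0.1231 0.1758] yaw -164.11 tilt [ 3.e-04  0.e+00 -1.e+00] j [-0.481  0.346  0.218  1.982 -0.1    0.823  1.641] F [-0.2  0.4 -0.4] T [-0.    0.01 -0.01]
shift [ 0.012 -0.016  0.235] turn -0.0009
```

{"method": "apply_moves", "body": {
  "rows": [
    [[0.012, -0.016, 0], 0, 1],
    [[0.012, -0.016, 0.05], 0, 1],
    [[0.012, -0.016, 0.1], 0, 1],
    [[0.012, -0.016, 0.15], 0, 1],
    [[0.012, -0.016, 0.2], 0, 1],
    [[0.012, -0.016, 0.22], 0, 1],
    [[0.012, -0.016, 0.22], 0, 1],
    [[0.012, -0.016, 0.22], 0, 1]
  ]
}}

```text
time: 9.18
ee_pos: [0.5094, 0.1217, 0.1579]
orientation: [-0.138, 0.99, -0.0, -0.0]
wrist_force: [-0.3, 1.0, -1.4]
finger_gap: 0.144
finger_force: 69.4
```

```bash
python3 -c "
from h import *
rel([.5097,.1216,.152],196)"
```

```text
pos [0.5094 0.1217 0.1579] yaw -164.1 tilt [-3.e-04 -1.e-04 -1.e+00] j [-0.475  0.371  0.214  1.997 -0.109  0.785  1.65 ] F [-0.3  1.  -1.4] T [ 0.03 -0.01  0.  ]
shift [-0.003 -0.003  0.074] turn -0.0008
```

{"method": "apply_moves", "body": {
  "rows": [
    [[-0.002, -0.002, 0.02], 0, 1],
    [[-0.002, -0.002, 0.04], 0, 1],
    [[-0.002, -0.002, 0.05], 0, 1],
    [[-0.002, -0.002, 0.06], 0, 1],
    [[-0.002, -0.002, 0.07], 0, 1],
    [[-0.002, -0.002, 0.075], 0, 1],
    [[-0.002, -0.002, 0.075], 0, 1]
  ]
}}

```text
time: 9.77
ee_pos: [0.5098, 0.1217, 0.1522]
orientation: [-0.138, 0.99, 0.0, 0.0]
wrist_force: [-1.3, -1.0, 0.3]
finger_gap: 0.149
finger_force: 69.7
```

```bash
python3 -c "
from h import *
rel([.5097,.1216,.1422],196)"
```

```text
pos [0.5098 0.1217 0.1522] yaw -164.1 tilt [ 4.e-04  1.e-04 -1.e+00] j [-0.472  0.38   0.212  2.    -0.112  0.772  1.653] F [-1.3 -1.   0.3] T [0.01 0.02 0.06]
shift [ 0.002 -0.     0.125] turn -0.0008
```

{"method": "apply_moves", "body": {
  "rows": [
    [[0, 0, 0.02], 0, 1],
    [[0, 0, 0.04], 0, 1],
    [[0, 0, 0.06], 0, 1],
    [[0, 0, 0.07], 0, 1],
    [[0, 0, 0.075], 0, 1],
    [[0, 0, 0.075], 0, 1],
    [[0, 0, 0.075], 0, 1]
  ]
}}

```text
time: 10.35
ee_pos: [0.5101, 0.1218, 0.1464]
orientation: [-0.138, 0.99, 0.0, 0.0]
wrist_force: [-0.0, -0.7, 4.5]
finger_gap: 0.148
finger_force: 70.3
```

{"method": "apply_moves", "body": {
  "rows": [
    [[0, 0, 0.01], 0, 1],
    [[0, 0, 0.02], 0, 1],
    [[0, 0, 0.03], 0, 1],
    [[0, 0, 0.04], 0, 1],
    [[0, 0, 0.045], 0, 1],
    [[0, 0, 0.045], 0, 1],
    [[0, 0, 0.045], 0, 1]
  ]
}}

```text
time: 10.93
ee_pos: [0.5101, 0.1218, 0.1428]
orientation: [-0.138, 0.99, 0.0, 0.0]
wrist_force: [-0.3, 0.2, 6.5]
finger_gap: 0.153
finger_force: 70.5
```

```bash
python3 -c "
from h import *
rel([.5097,.1216,.1422],196)"
```

```text
pos [0.5101 0.1218 0.1428] yaw -164.1 tilt [ 9.e-04  3.e-04 -1.e+00] j [-0.47   0.395  0.209  2.006 -0.117  0.751  1.658] F [-0.3  0.2  6.5] T [ 0.1  -0.04  0.05]
shift [ 0.005 -0.001  0.008] turn -0.0008
```

{"method": "apply_moves", "body": {
  "rows": [
    [[0, 0, 0.01], 0, 1],
    [[0, 0, 0.01], 0, 1],
    [[0, 0, 0.01], 0.03, 1],
    [[0, 0, 0.01], 0.06, 1],
    [[0, 0, 0.01], 0.09, 1],
    [[0, 0, 0.01], 0.12, 1],
    [[0, 0, 0.01], 0.15, 1],
    [[0, 0, 0.01], 0.15, 1]
  ]
}}

```text
time: 11.6
ee_pos: [0.51, 0.1218, 0.1421]
orientation: [0.02, 1.0, 0.0, 0.0]
wrist_force: [0.9, -0.3, 6.6]
finger_gap: 0.147
finger_force: 70.7
```

```bash
python3 -c "
from h import *
rel([.5099,.1217,.1422],106); print(env.sense()['finger_gap'])"
```

```text
pos [0.51   0.1218 0.1421] yaw 177.75 tilt [ 7.e-04  2.e-04 -1.e+00] j [-0.53   0.399  0.283  2.01  -0.16   0.752  1.38 ] F [ 0.9 -0.3  6.6] T [ 0.    0.06 -0.06]
shift [ 0.001 -0.001 -0.002] turn 0.598
0.1467804811824966
```

Turning freely with hardly any torque, so I continue.

{"method": "apply_moves", "body": {
  "rows": [
    [[0, 0, 0], 0.04, 1],
    [[0, 0, 0], 0.08, 1],
    [[0, 0, 0], 0.12, 1],
    [[0, 0, 0], 0.16, 1],
    [[0, 0, 0], 0.2, 1],
    [[0, 0, 0], 0.24, 1],
    [[0, 0, 0], 0.28, 1],
    [[0, 0, 0], 0.3, 1]
  ]
}}

```text
time: 12.27
ee_pos: [0.5101, 0.1218, 0.1421]
orientation: [0.328, 0.945, 0.0, 0.0]
wrist_force: [-0.5, 0.3, 7.2]
finger_gap: 0.148
finger_force: 70.7
```

```bash
python3 -c "
from h import *
rel([.5099,.1217,.1422],106); print(env.sense()['finger_gap'])"
```

```text
pos [0.5101 0.1218 0.1421] yaw 141.7 tilt [ 9.e-04  2.e-04 -1.e+00] j [-0.65   0.413  0.432  2.018 -0.247  0.76   0.833] F [-0.5  0.3  7.2] T [ 0.07 -0.06  0.02]
shift [ 0.001 -0.002 -0.002] turn 0.2975
0.14757810184896988
```

{"method": "apply_moves", "body": {
  "rows": [
    [[0, 0, 0], 0.04, 1],
    [[0, 0, 0], 0.08, 1],
    [[0, 0, 0], 0.12, 1],
    [[0, 0, 0], 0.16, 1],
    [[0, 0, 0], 0.2, 1],
    [[0, 0, 0], 0.24, 1],
    [[0, 0, 0], 0.27, 1],
    [[0, 0, 0], 0.27, 1]
  ]
}}

```text
time: 12.93
ee_pos: [0.5101, 0.1218, 0.142]
orientation: [0.578, 0.816, 0.0, 0.0]
wrist_force: [-0.0, 0.2, 6.6]
finger_gap: 0.149
finger_force: 70.7
```

{"method": "apply_moves", "body": {
  "rows": [
    [[0, 0, 0], 0.01, 1],
    [[0, 0, 0], 0.02, 1],
    [[0, 0, 0], 0.03, 1],
    [[0, 0, 0], 0.03, 1]
  ]
}}

```text
time: 13.27
ee_pos: [0.5101, 0.1217, 0.1421]
orientation: [0.603, 0.798, 0.0, 0.0]
wrist_force: [0.5, 0.4, 6.7]
finger_gap: 0.151
finger_force: 70.7
```

```bash
python3 -c "
from h import *
rel([.5099,.1217,.1422],106); print(env.sense()['finger_gap'])"
```

```text
pos [0.5101 0.1217 0.1421] yaw 105.85 tilt [ 1.e-03  3.e-04 -1.e+00] j [-0.77   0.437  0.586  2.025 -0.341  0.774  0.297] F [0.5 0.4 6.7] T [ 0.01 -0.02 -0.02]
shift [ 0.    -0.003 -0.002] turn -0.0012
0.15065109967451737
```

{"method": "apply_moves", "body": {
  "rows": [
    [[0, 0, 0], 0.008, 1],
    [[0, 0, 0], 0.016, 1],
    [[0, 0, 0], 0.016, 1]
  ]
}}

```text
time: 13.52
ee_pos: [0.5102, 0.1217, 0.1421]
orientation: [0.616, 0.788, 0.0, 0.0]
wrist_force: [0.2, 0.5, 6.9]
finger_gap: 0.151
finger_force: 70.6
```

```bash
python3 -c "
from h import *
rel([.5099,.1217,.1422],106)"
```

```text
pos [0.5102 0.1217 0.1421] yaw 103.96 tilt [ 1.3e-03  2.0e-04 -1.0e+00] j [-0.776  0.438  0.594  2.025 -0.346  0.775  0.269] F [0.2 0.5 6.9] T [ 0.03 -0.12  0.09]
shift [ 0.001 -0.004 -0.002] turn -0.017
```

{"method": "apply_moves", "body": {
  "rows": [
    [[0, 0, 0], 0.008, 1],
    [[0, 0, 0], 0.016, 1],
    [[0, 0, 0], 0.016, 1]
  ]
}}

```text
time: 13.77
ee_pos: [0.5108, 0.1218, 0.1422]
orientation: [0.629, 0.778, 0.001, 0.001]
wrist_force: [2.0, 0.5, 5.8]
finger_gap: 0.148
finger_force: 70.5
```

```bash
python3 -c "
from h import *
rel([.5099,.1217,.1422],106)"
```

```text
pos [0.5108 0.1218 0.1422] yaw 102.08 tilt [ 0.0027  0.     -1.    ] j [-0.782  0.44   0.602  2.025 -0.351  0.775  0.241] F [2.  0.5 5.8] T [ 0.07 -0.54  0.31]
shift [ 0.002 -0.012 -0.001] turn -0.0326
```

Contact with the stop (0.3 Nm at yaw about 102°). I'll ease back 1° and let it rise.

{"method": "apply_moves", "body": {
  "rows": [
    [[0, 0, 0], -0.01, 1],
    [[0, 0, -0.015], -0.01, 1],
    [[0, 0, -0.03], -0.01, 1],
    [[0, 0, -0.045], -0.01, 1],
    [[0, 0, -0.055], -0.01, 1],
    [[0, 0, -0.055], -0.01, 1],
    [[0, 0, -0.055], -0.01, 1]
  ]
}}

```text
time: 14.35
ee_pos: [0.5107, 0.1218, 0.1465]
orientation: [0.621, 0.784, 0.001, 0.001]
wrist_force: [3.2, 0.6, 4.7]
finger_gap: 0.154
finger_force: 70.3
```

```bash
python3 -c "
from h import *
rel([.5099,.1217,.1468],103)"
```

```text
pos [0.5107 0.1218 0.1465] yaw 103.26 tilt [ 2.3e-03  3.0e-04 -1.0e+00] j [-0.782  0.432  0.601  2.023 -0.342  0.783  0.253] F [3.2 0.6 4.7] T [ 0.15 -1.    0.02]
shift [ 0.001 -0.009 -0.004] turn 0.0022
```

Spring load shows the lugs above the track, in the pockets. I'll centre, rise the last bit and release.

{"method": "apply_moves", "body": {
  "rows": [
    [[0.001, -0.008, -0.005], 0, 1],
    [[0.001, -0.008, -0.008], 0, 1],
    [[0.001, -0.008, -0.008], 0, 1]
  ]
}}

```text
time: 14.6
ee_pos: [0.5104, 0.1217, 0.1469]
orientation: [0.621, 0.784, 0.001, 0.001]
wrist_force: [7.0, 0.3, 1.4]
finger_gap: 0.148
finger_force: 69.6
```

{"method": "apply_moves", "body": {
  "rows": [
    [[0, 0, 0], 0, 0.6],
    [[0, 0, 0], 0, 0.4],
    [[0, 0, 0], 0, 0.2],
    [[0, 0, 0], 0, 0.2],
    [[0, 0, 0], 0, 0],
    [[0, 0, 0], 0, 0],
    [[0, 0, 0], 0, 0]
  ]
}}

```text
time: 15.18
ee_pos: [0.5087, 0.1215, 0.1466]
orientation: [0.621, 0.784, -0.0, -0.0]
wrist_force: [-0.4, -0.6, -0.5]
finger_gap: 0.503
finger_force: 0.0
```

```bash
python3 -c "
from h import *
rel([.5099,.1217,.1468],103); print(env.sense()['finger_gap'],env.sense()['finger_force'])"
```

```text
pos [0.5087 0.1215 0.1466] yaw 103.26 tilt [-6.e-04 -1.e-04 -1.e+00] j [-0.783  0.43   0.602  2.025 -0.341  0.785  0.252] F [-0.4 -0.6 -0.5] T [ 0.03 -0.03  0.01]
shift [-0.001  0.015 -0.003] turn 0.0022
0.5028575584941719 0.0
```

{"method": "apply_moves", "body": {
  "rows": [
    [[0, 0, -0.2], 0, 0],
    [[0, 0, -0.5], 0, -0.5],
    [[0, 0, -0.8], 0, -1],
    [[0, 0, -1], 0, -1]
  ]
}}

```text
time: 15.52
ee_pos: [0.5095, 0.1214, 0.2286]
orientation: [0.621, 0.784, 0.001, 0.0]
wrist_force: [-0.3, 0.3, -1.0]
finger_gap: 0.902
finger_force: 0.0
```

{"method": "apply_moves", "body": {
  "rows": [
    [[0, 0, -0.3], 0, -1],
    [[0, 0, -0.6], 0, -1],
    [[0, 0, -0.6], 0, -1],
    [[0, 0, -0.6], 0, -1]
  ]
}}

```text
time: 15.85
ee_pos: [0.5095, 0.1218, 0.2758]
orientation: [0.621, 0.784, 0.001, 0.0]
wrist_force: [-0.4, -0.5, -0.7]
finger_gap: 0.998
finger_force: 0.0
```

```bash
python3 - <<'E'
from h import *
rel([.5099,.1217,.27],103)
d=shot('wrist'); save(d['image'],'w5.png'); w=cloud(d)
k=np.hypot(w[...,0]-.51,w[...,1]-.122)<.045
t=w[k&(w[...,2]>.145)&(w[...,2]<.175)]; top=t[t[:,2]>np.percentile(t[:,2],50)-.001]
c,sz,a=cv2.minAreaRect((t[:,:2]*1e3).astype(np.float32)); print('bar',len(t),c,sz,a,'top z',np.median(top[:,2]),np.percentile(top[:,2],[10,90]))
A=np.c_[top[:,:2]-top[:,:2].mean(0),np.ones(len(top))]; print('plane',np.linalg.lstsq(A,top[:,2],rcond=None)[0])
q=w[k&(w[...,2]>.118)&(w[...,2]<.14)]; print('disc z',np.median(q[:,2]))
E
```

```text
pos [0.5095 0.1218 0.2758] yaw 103.28 tilt [ 0.0022  0.0017 -1.    ] j [-0.88   0.243  0.688  1.914 -0.179  1.043  0.116] F [-0.4 -0.5 -0.7] T [ 0.03  0.03 -0.  ]
shift [-0.002  0.004  0.073] turn 0.0023
bar 1038 (509.5257873535156, 121.88639831542969) (13.94457721710205, 55.111907958984375) 13.567517280578613 top z 0.15866663105346013 [0.15793381 0.15956444]
plane [-0.00430353 -0.00162886  0.15872733]
disc z 0.12869654756437568
```

View pics/w5.png

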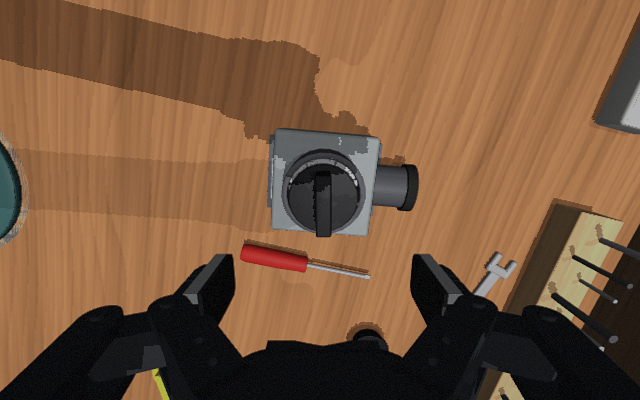

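The picture shows the cap seated level in the port at (323,195) with its bar across the notches, and the bystanders in place. Its bar top is at 158.7 mm, against 158.5 mm expected when locked. The gripper is clear, so I hand in.

```bash
python3 -c "
from h import *
print(env.hand_in())"
```

```text
the job is handed in; nothing more can be done
None
```

The black bayonet cap is in the dust port, turned clockwise to the stop and popped up to the locked height (bar top at 158.7 mm, 158.5 mm expected); the gripper let go and stands clear, the highest force read was about 8 N, the bystanders were not touched, and the job was handed in at about 16 s.

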